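# Turn the fittings carousel to the pick arrow

### The arm

A 7-joint arm with a two-finger parallel gripper is mounted at the origin on the work surface. World frame = base frame: x ahead of the robot, y to its left, z up, the work surface at z = 0. Lengths are in m, angles in degrees, forces in N, time in s.
With the tool pointing down it reaches from about 0.425 to 0.8 m from the base axis. Payload 8.3 kg.
Tool frame: the origin (TCP) lies midway between the tips of the shut fingers; the grasp point (between the pads) lies 19 mm behind it; z points along the fingers, y is the direction in which the jaws open and shut (so a half turn about z gives the same grasp; the last joint's range is limited). The gripper opens to 85 mm and grips with 20 to 120 N. Pads are 22 mm wide; open, the fingers measure 114 mm over their backs; the gripper's body (76 mm by 85 mm) begins 54 mm behind the grasp point. The pads swing forward as they close: fully open they stand 13 mm farther back than shut.
Start: joints at [68.474, 21.967, 0.94, 78.501, -0.361, 79.538, -2.664], TCP at [0.192, -0.595, 0.231] pointing down, gripper open.
Joint ranges: [-169.22, 169.22], [-14.56, 117.87], [-87.37, 89.26], [10.42, 133.3], [-82.24, 262.24], [0.94, 117.77], [-172.7, 172.7]. Speed limits (degrees/s): [136.94, 136.94, 172.46, 172.46, 180, 180, 180].

### API

Orientations are given as a 3x3 rotation matrix whose columns are the frame's x, y, z axes.
In Python, from bench import * gives the robot as it stands.
- The arm moves only by the shell command python3 -m handwheel 'ROWS' [FORCE]. ROWS is JSON, a list that holds one entry, the list of rows, each a list of 7 numbers: the shift along the tool's x, y, z in cm, then the turn, a rotation vector about the tool's x, y, z in degrees, then the finger opening in cm, from 0 to 8.54. A call has 1 to 20 rows; each row shifts and turns the pose as measured when the row begins, along the tool's axes as they then stand; what a row does not reach is not made up. A row lasts 1/10 s, in which the tool goes at most 50 mm and 8.59 degrees, less where a joint would pass 70% of its speed; a pose out of reach is approached as far as the arm can. A call with a gripper value outside its range is refused whole. The fingers move at their own pace and stop on an object; FORCE is the grip in N (left out, the last holds). Time passes only in rows, so rows that do not move let the fingers close. It gives the time, the measured TCP pose, the force and the opening at its end, in the units of the state.
- read_state(): the state, without advancing time (a new reading comes with each control period).
- read_camera(name): name is "scene" or "side" or "wrist"; returns a dict with "frame" (400x640x3 uint8, blue, green, red), "intrinsics" (3x3 intrinsics, pixels), "eye" and "rotation" of the camera in the world; the wrist camera has in their place "tool_from_camera" (4x4, takes a point from camera to tool coordinates, whose origin is the TCP and whose axes are the flange's). Camera axes: x right, y down, z forward; pixel columns grow to the right and rows downward; lengths in m; the calibration is good to about 2 mm. A picture is of the moment at which its call begins: read the wrist's pose just before it. There is no depth.
- sign_off(): hands the job in, once; it reports no verdict.
The state is a dict: "clock": time; "q": joint angles; "dq": joint speeds; "joint_torque": joint torques, N m; "tool_pos": TCP position; "tool_rot": TCP orientation; "wrist_force": force on the tool from outside, world axes, zero at the start; "moment": the same for the moment, N m; "grip_width": finger opening in m.
Only numpy, scipy, OpenCV 4.12 (cv2) and the standard library are available. Lean on these libraries where they do the work, as an engineer would, in place of code of your own. Each camera call takes 0.05 s, during which the arm holds its last target.

### The job

In the fittings store, the small turntable on the bench carries three green bins of brass fittings: collars (short open rings), straight nipples and elbows. Push with a fingertip on one of the turntable's spokes, not on the bins, and turn it until the bin of collars sits squarely at the white arrow of its stand, then leave it at rest and let go. Turn it gently, without spinning it or raising it on its pin, and leave the loose fittings and other things around it where they are.

Things in the scene. Friction and masses are not known exactly. Their poses are not given: they have to be found in the camera images.
- stand: Fixed turntable stand: round plywood base 190 mm across, 18 mm high, at a different place and yaw each time. Origin: centre of its underside, on the turntable's upright axis; z up. A flat white arrow plate lies on the bench along the stand's own -x, its point 122 mm and its tail 215 mm from the axis, 10 mm high, pointing at the axis.
- pick_mark (a point): The point the arrow shows: on the stand, 112 mm from the axis along the stand's -x, 36 mm above the bench.
- carousel (a joint): Angle of the turntable about its upright axis (rad), growing anticlockwise seen from above; 0 or any whole turn (6.283): the bin of collars is squarely at the arrow. No stops or detents, endless both ways; it stays where it is left (dry friction 0.12 N m: about 1 N on a spoke's end turns it).
- spokes: Three spokes turning with the disc, 120 degrees apart, running out from the hub between the bins: flat steel bars 8 mm thick, 53 to 71 mm above the bench, each ending in a black ball 17 mm across centred 146 mm from the axis. The bare end, 114 to 155 mm from the axis, is where to push. Origin: on the axis, 30 mm above the bench.
- tip_a (a point): Centre of the end ball of the spoke opposite the bin of collars, 146 mm from the axis, 62 mm above the bench.
- tip_b (a point): Centre of the end ball of the next spoke anticlockwise from tip_a seen from above (120 degrees on).
- tip_c (a point): Centre of the end ball of the third spoke, 240 degrees anticlockwise from tip_a.
- bins: Three green bins fixed on the disc, turning with it, alike but for the fittings in them: 70 mm deep, 80 mm wide, 36 to 83 mm above the bench, within 114 mm of the axis, the low front lip facing outward. Origin: on the axis, 30 mm above the bench. Not to be pushed on.
- collar_bin_front (a point): Middle of the front of the bin that holds the collars (short open rings, 34 mm across), 112 mm from the axis, 36 mm above the bench. It turns with the disc.
- flange: Loose brass flanged sleeve standing on its flange, 66 mm across, 40 mm high; origin under its centre. Leave it.
- coupling: Loose brass cylinder, 32 mm across, 50 mm high; origin under its centre. Leave it.
- end_cap: Loose brass end cap, 42 mm across, 30 mm high; origin under its centre. Leave it.
- rubber_tee: Loose black rubber tee lying flat, 60 by 49 mm, 24 mm high; origin under the middle of its 60 mm bar. Leave it.
- pipe_ring: Loose steel ring lying flat, 56 mm across, 12 mm high; origin under its centre. Leave it.
- carton: Cardboard carton 130 by 100 mm, 80 mm high; origin under its centre, off to the robot's right. Leave it.
- spray_oil: Bare metal can 54 mm across, 160 mm high; origin under its centre, off to the right. Leave it.
- hub_top (a point): Middle of the hub's top, on the axis, 87 mm above the bench. The turntable is an aluminium disc 224 mm across, 30 to 36 mm above the bench, with a hub 44 mm across; with its bins it weighs about 1.3 kg. It only rests on its pin and would come up if lifted.

How it is judged:
By the outcome, as a careful person would: the job done as asked, in the order asked, and still so for the second after the job is handed in, with the robot touching nothing.
It also fails if it takes over 67 s, if anything falls off the work surface, if the arm or the gripper's body presses on something with over 40 N, if the wrist force passes 120 N, or if a joint passes its speed limit or range.

## Working session

There is one attempt and no reset: what is moved stays moved. The work goes in short steps, Python scripts to look and compute and a shell command to move; the robot and the scene stay as the last step left them, time stands still between calls to the robot, and variables do not carry over. Pictures are saved under pics/ and viewed, and the job is handed in when it is done.

```bash
mkdir -p pics; python3 - <<'E'
from bench import *
import cv2
s=read_state(); print({k:s[k] for k in ("clock","tool_pos","tool_rot","wrist_force","grip_width")})
for n in ("scene","side","wrist"):
    c=read_camera(n); cv2.imwrite(f"pics/{n}0.png",c["frame"])
    print(n,c["intrinsics"],c.get("eye"),c.get("rotation"),c.get("tool_from_camera"))
E
```

```text
{'clock': 0.0, 'tool_pos': array([ 0.19219739, -0.59418613,  0.23030081]), 'tool_rot': array([[ 9.51457944e-01,  3.07778107e-01, -6.45819924e-04],
       [ 3.07778779e-01, -9.51456240e-01,  1.80178159e-03],
       [-5.99204710e-05, -1.91308907e-03, -9.99998168e-01]]), 'wrist_force': array([ 0.07110425, -0.42214711, -0.8541112 ]), 'grip_width': 0.0852044533037751}
scene [[404.77589537   0.         315.29728686]
 [  0.         404.77589537 191.67205637]
 [  0.           0.           1.        ]] [ 1.40481466 -0.40776534  0.85982273] [[ 0.32954534  0.6271866  -0.70571725]
 [ 0.94413779 -0.22043998  0.2449695 ]
 [-0.0019267  -0.74702288 -0.66479554]] None
side [[378.0655458    0.         319.33542841]
 [  0.         378.0655458  200.6429438 ]
 [  0.           0.           1.        ]] [0.41342359 0.58890218 0.96425569] [[-0.97439433 -0.16346489  0.15438561]
 [-0.22433528  0.75303316 -0.6185586 ]
 [-0.01514487 -0.63735413 -0.77042218]] None
wrist [[356.85972047   0.         316.88542336]
 [  0.         356.85972047 200.88434498]
 [  0.           0.           1.        ]] None None [[ 3.01291187e-04 -9.64465387e-01 -2.64209059e-01  6.51092566e-02]
 [ 9.99999927e-01  3.53108022e-04 -1.48629652e-04  7.83488449e-04]
 [ 2.36642493e-04 -2.64208995e-01  9.64465422e-01 -1.42362419e-01]
 [ 0.00000000e+00  0.00000000e+00  0.00000000e+00  1.00000000e+00]]
```

View pics/scene0.png

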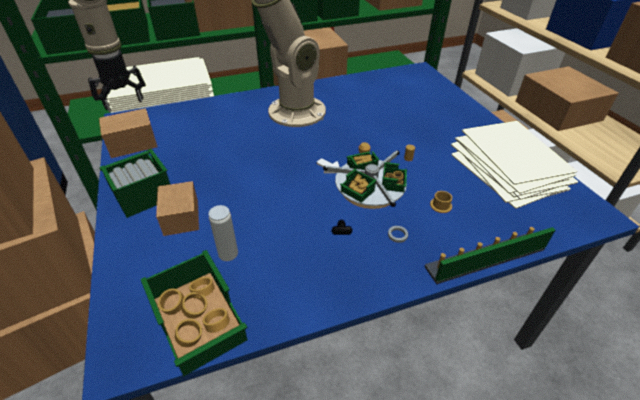

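View pics/side0.png

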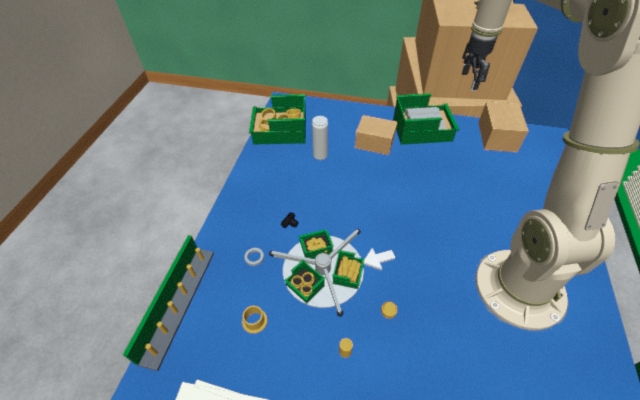

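View pics/wrist0.png

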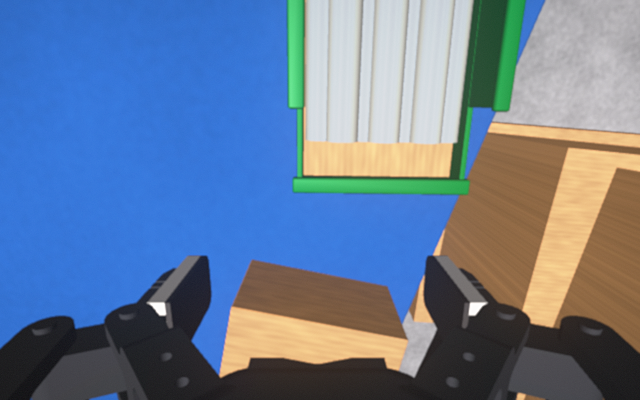

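The scene and side views both show the turntable. In the side view the hub is near (323,262), the arrow near (378,259) and the collar bin near (305,282). I'll enlarge both views.

```bash
python3 - <<'E'
import cv2
a=cv2.imread("pics/side0.png")[205:365,230:430]; cv2.imwrite("pics/side0z.png",cv2.resize(a,None,fx=3.75,fy=3.75,interpolation=cv2.INTER_CUBIC))
a=cv2.imread("pics/scene0.png")[130:250,310:470]; cv2.imwrite("pics/scene0z.png",cv2.resize(a,None,fx=5,fy=5,interpolation=cv2.INTER_CUBIC))
E
```

```text
(no output)
```

View pics/side0z.png

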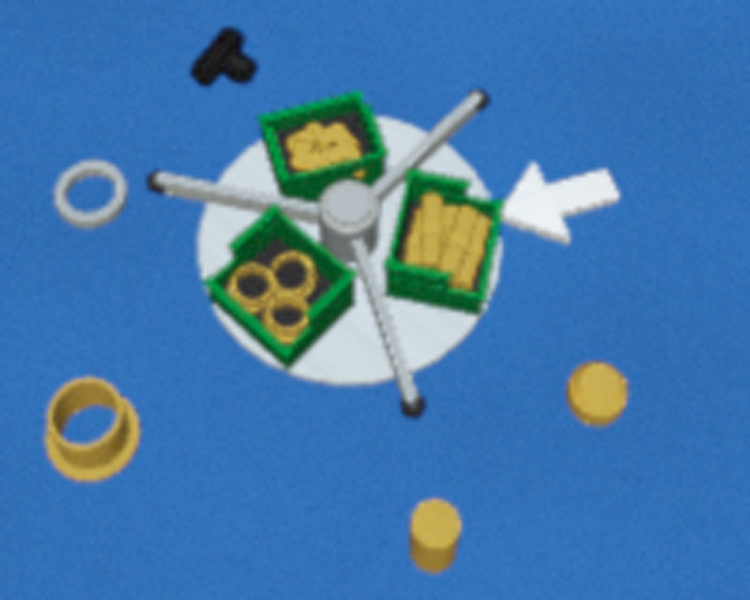

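View pics/scene0z.png

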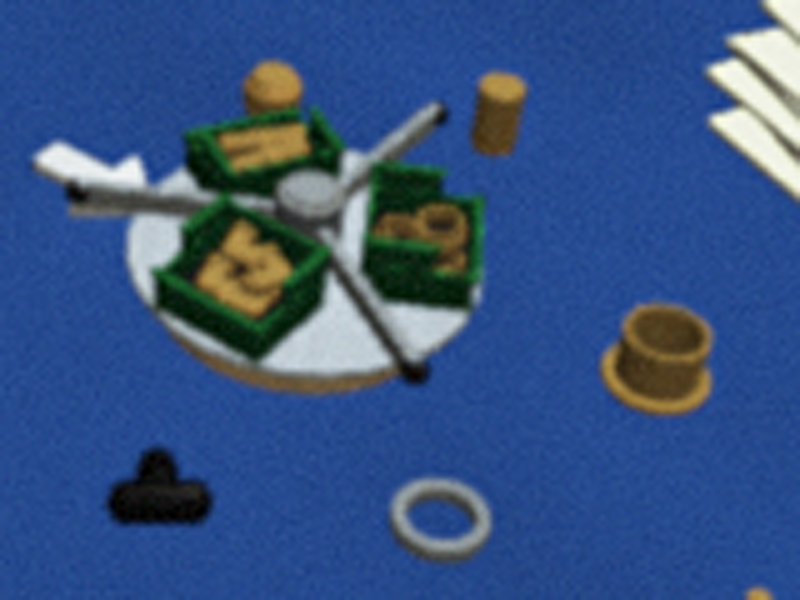

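```bash
cat > h.py <<'E'
from bench import *
import numpy as np, cv2
def ray(c,u,v,z):
    K=np.array(c["intrinsics"]);R=np.array(c["rotation"]);e=np.array(c["eye"])
    d=R@np.linalg.inv(K)@np.array([u,v,1.]); return e+d*(z-e[2])/d[2]
def proj(c,p):
    q=np.array(c["rotation"]).T@(np.array(p)-np.array(c["eye"])); q=np.array(c["intrinsics"])@q; return q[:2]/q[2]
def circ(P):
    A=np.c_[2*P[:,:2],np.ones(3)]; s=np.linalg.solve(A,(P[:,:2]**2).sum(1)); return s[:2],np.sqrt(s[2]+s[:2]@s[:2])
E
python3 - <<'E'
from h import *
pts={"side":((230,205,3.75),dict(A=(480,99),B=(156,182),C=(412,405),hub=(349,203),pt=(500,218),t1=(610,168),t2=(620,197),b1=(535,163),b2=(568,242),flange=(93,440),coup=(435,520),cap=(598,385),tee=(222,60),ring=(90,194))),
"scene":((310,130,5),dict(A=(77,193),B=(415,370),C=(439,113),hub=(308,192),flange=(657,375),coup=(500,90),cap=(273,85),tee=(158,495),ring=(440,520),))}
Z=dict(A=.062,B=.062,C=.062,hub=.087,pt=.01,t1=.01,t2=.01,b1=.01,b2=.01,flange=.02,coup=.05,cap=.03,tee=.018,ring=.006)
for n,((ox,oy,s),d) in pts.items():
    c=read_camera(n); P={k:ray(c,ox+(u+.5)/s-.5,oy+(v+.5)/s-.5,Z[k]) for k,(u,v) in d.items()}
    print(n)
    for k,p in P.items(): print(k,p.round(4), round(float(np.hypot(p[0],p[1])),3))
    T=np.array([P[k] for k in "ABC"]); ce,r=circ(T); print("centre",ce,T.mean(0),"r",r)
    print("ang",[np.degrees(np.arctan2(*(t[:2]-ce)[::-1])).round(2) for t in T])
    if n=="side":
        for k in("pt","t1","t2","b1","b2"): v=P[k][:2]-ce; print(k,np.hypot(*v),np.degrees(np.arctan2(v[1],v[0])))
        w=(P["t1"]+P["t2"])[:2]/2-ce; print("tail",np.hypot(*w),np.degrees(np.arctan2(w[1],w[0])))
    for k in("flange","coup","cap","tee","ring"): print(k,"dist",np.hypot(*(P[k][:2]-ce)).round(3),np.degrees(np.arctan2(*(P[k][:2]-ce)[::-1])).round(0))
E
```

```text
side
A [ 0.46   -0.0476  0.062 ] 0.463
B [0.6826 0.0779 0.062 ] 0.687
C [0.4642 0.206  0.062 ] 0.508
hub [0.5352 0.0791 0.087 ] 0.541
pt [0.4298 0.0223 0.01  ] 0.43
t1 [ 0.3523 -0.0409  0.01  ] 0.355
t2 [ 0.342  -0.0162  0.01  ] 0.342
b1 [ 0.4105 -0.0328  0.01  ] 0.412
b2 [0.3764 0.0317 0.01  ] 0.378
flange [0.6748 0.2603 0.02  ] 0.723
coup [0.4359 0.2727 0.05  ] 0.514
cap [0.3433 0.1502 0.03  ] 0.375
tee [ 0.6778 -0.0718  0.018 ] 0.682
ring [0.7466 0.0678 0.006 ] 0.75
centre [0.53585794 0.07796759] [0.53559277 0.07874207 0.062     ] r 0.14670295764865413
ang [np.float64(-121.11), np.float64(-0.03), np.float64(119.25)]
pt 0.11977546783100354 -152.2821205849973
t1 0.21863671318131248 -147.07106565363026
t2 0.21546391501802245 -154.0924396495583
b1 0.16732406846865622 -138.5366442132987
b2 0.1659827665506175 -163.82796521701175
tail 0.2166430179754902 -150.55606123256518
flange dist 0.229 53.0
coup dist 0.219 117.0
cap dist 0.206 159.0
tee dist 0.206 -47.0
ring dist 0.211 -3.0
scene
A [ 0.4624 -0.0478  0.062 ] 0.465
B [0.68   0.0784 0.062 ] 0.685
C [0.4619 0.2091 0.062 ] 0.507
hub [0.5381 0.0751 0.087 ] 0.543
flange [0.694  0.2394 0.02  ] 0.734
coup [0.4378 0.2703 0.05  ] 0.515
cap [0.3555 0.1393 0.03  ] 0.382
tee [ 0.6843 -0.0802  0.018 ] 0.689
ring [0.7451 0.0684 0.006 ] 0.748
centre [0.53320785 0.08073271] [0.53476716 0.07989089 0.062     ] r 0.14680292831510686
ang [np.float64(-118.85), np.float64(-0.89), np.float64(119.04)]
flange dist 0.226 45.0
coup dist 0.212 117.0
cap dist 0.187 162.0
tee dist 0.221 -47.0
ring dist 0.212 -3.0
```

Both cameras agree:
- **Axis:** about (0.535, 0.079).
- **Tips:** A, B and C at about -120.5°, -0.5° and 119.3°, with a fitted radius of 0.147 against 0.146 given.
- **Collar bin:** about 60°.
- **Arrow:** about -151°.

The shorter way is about 149° anticlockwise. I'll push the ball of spoke A, which stays within reach for the whole sweep. First I'll move over the turntable with the fingers shut.

```bash
python3 -m handwheel '[[[3.4,-3.8,0,0,0,0,0],[3.4,-3.8,0,0,0,0,0],[3.4,-3.8,0,0,0,0,0],[3.4,-3.8,0,0,0,0,0],[3.4,-3.8,0,0,0,0,0],[3.4,-3.8,0,0,0,0,0],[3.4,-3.8,0,0,0,0,0],[3.4,-3.8,0,0,0,0,0],[3.4,-3.8,0,0,0,0,0],[3.4,-3.8,0,0,0,0,0],[3.4,-3.8,0,0,0,0,0],[3.4,-3.8,0,0,0,0,0],[0,0,0,0,0,-8.5,0],[0,0,0,0,0,-8.5,0],[0,0,0,0,0,-8.5,0],[0,0,0,0,0,-8.5,0],[0,0,0,0,0,-8,0]]]'
python3 - <<'E'
from h import *
s=read_state(); c=read_camera("wrist"); cv2.imwrite("pics/w1.png",c["frame"]); print(s["clock"],s["tool_pos"],s["tool_rot"],s["q"],s["grip_width"],s["wrist_force"])
E
```

```text
clock: 1.95
tool_pos: [0.4355, -0.0373, 0.2287]
tool_rot: [[0.497, 0.868, 0.001], [0.868, -0.497, -0.001], [-0.001, 0.001, -1.0]]
wrist_force: [-0.3, -0.3, -0.6]
grip_width: -0.0003
1.95 [ 0.43548478 -0.03725317  0.22866293] [[ 4.97239090e-01  8.67613177e-01  8.14711602e-04]
 [ 8.67613282e-01 -4.97237961e-01 -1.26599900e-03]
 [-6.93291878e-04  1.33635880e-03 -9.99998867e-01]] [ 3.25410098e+01 -5.21837571e-02 -3.15195723e+01  1.05047275e+02
  4.59892327e-02  7.49492494e+01 -2.88079755e+01] -0.00031646001773282423 [-0.33983624 -0.31010542 -0.61130199]
```

View pics/w1.png

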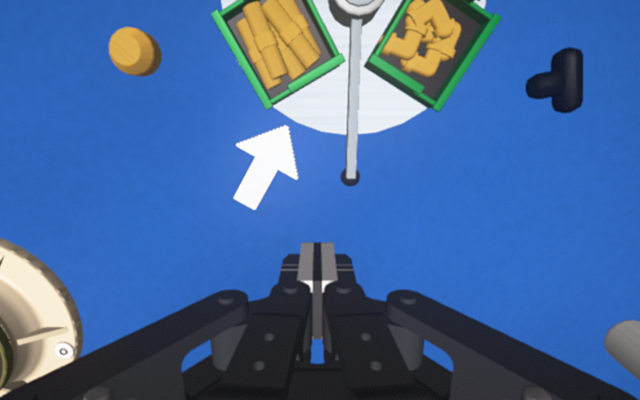

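The wrist view shows ball A at (350,178), the arrow point at (288,126), and the nipple bin near the arrow. I'll refine the arrow bearing and the axis from this view.

```bash
cat >> h.py <<'E'
def wcam():
    s=read_state(); c=read_camera("wrist"); T=np.eye(4);T[:3,:3]=s["tool_rot"];T[:3,3]=s["tool_pos"]
    M=T@np.array(c["tool_from_camera"]); c=dict(c,eye=M[:3,3],rotation=M[:3,:3]); return c,s
E
python3 - <<'E'
from h import *
c,s=wcam()
P={k:ray(c,u,v,z)[:2] for k,(u,v,z) in dict(A=(350,177,.062),pt=(288,125.5,.01),b1=(236,145.5,.01),b2=(298,178.5,.01),t1=(233.5,198,.01),t2=(255.5,209.5,.01)).items()}
for k in P: print(k,P[k].round(4))
tail=(P["t1"]+P["t2"])/2; d=tail-P["pt"]; print("len",np.hypot(*d),"arrow ang",np.degrees(np.arctan2(d[1],d[0])))
b=(P["b2"]-P["b1"]); print("barb perp",np.degrees(np.arctan2(b[1],b[0]))+90)
b=(P["t2"]-P["t1"]); print("tail perp",np.degrees(np.arctan2(b[1],b[0]))+90)
u=-d/np.hypot(*d); print("axis from arrow",P["pt"]+.122*u, tail+.215*u)
# contours of the white arrow
f=c["frame"]; m=((f.min(2)>170)*255).astype('uint8'); n,l,st,ce=cv2.connectedComponentsWithStats(m)
for i in range(1,n):
    if st[i,4]>400: print(st[i],ce[i])
for n in("scene","side"):
    c2=read_camera(n); print(n,"A reproj",proj(c2,[*P["A"],.062]))
E
```

```text
A [ 0.4615 -0.0494]
pt [0.4314 0.0149]
b1 [0.3757 0.0235]
b2 [ 0.4132 -0.0363]
t1 [ 0.3439 -0.0213]
t2 [ 0.3573 -0.0432]
len 0.09353394469616393 arrow ang -149.71472551775744
barb perp 32.06156044276789
tail perp 31.498513331772067
axis from arrow [0.53670591 0.07647146] [0.53624483 0.07620219]
[ 274    0   77  135 3954] [324.42438037  86.86368235]
[ 347    0   80  178 5138] [373.97469833  86.78727131]
[ 233  125   65   84 2903] [265.27454358 163.39373062]
[   0  245   73  137 4098] [ 39.04050756 310.70375793]
scene A reproj [324.44099053 168.15102769]
side A reproj [357.2227223  230.44351787]
```

```bash
python3 -m handwheel '[[[0.5,-0.7,0,0,0,0,0],[0,0,4,0,0,0,0],[0,0,4,0,0,0,0],[0,0,4,0,0,0,0],[0,0,0,0,0,0,0]]]'
python3 - <<'E'
from h import *
c,s=wcam(); cv2.imwrite("pics/w2.png",c["frame"]); print(s["tool_pos"],s["q"],s["wrist_force"])
E
```

```text
clock: 2.65
tool_pos: [0.4329, -0.0277, 0.1074]
tool_rot: [[0.52, 0.854, 0.006], [0.854, -0.52, -0.002], [0.002, 0.007, -1.0]]
wrist_force: [-1.6, 0.6, -0.2]
grip_width: 0.0001
[ 0.43293543 -0.02774824  0.10743964] [ 30.64391461   6.52189697 -32.85027817 115.47525043   4.28607659
  58.74618713 -35.56896411] [-1.57173729  0.59492428 -0.19160126]
```

View pics/w2.png

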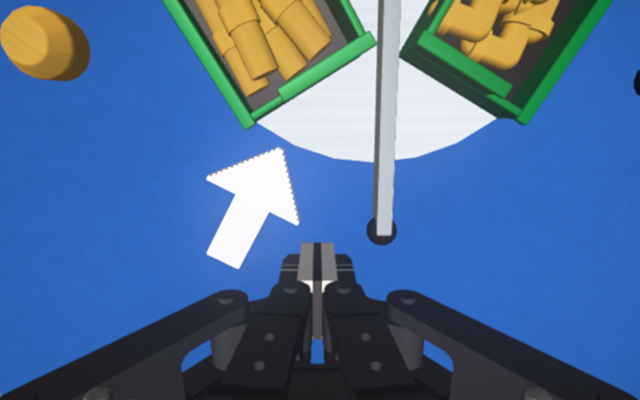

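The ball at (381,231) is to the right of the fingertip column at (318,250), so the gap is clear. Lowering the rest of the way.

```bash
python3 -m handwheel '[[[0,0,2.8,0,0,0,0],[0,0,2.8,0,0,0,0],[0,0,0,0,0,0,0]]]'
python3 - <<'E'
from h import *
c,s=wcam(); cv2.imwrite("pics/w3.png",c["frame"]); print(s["tool_pos"],s["q"],s["wrist_force"])
R=np.array(s["tool_rot"]); print("ball A in tool", R.T@(np.array([.461,-.0485,.062])-s["tool_pos"]), "axis",R.T@(np.array([.5355,.078,.05])-s["tool_pos"]))
E
```

```text
clock: 3.0
tool_pos: [0.4405, -0.0276, 0.06]
tool_rot: [[0.523, 0.852, 0.02], [0.852, -0.523, -0.004], [0.007, 0.019, -1.0]]
wrist_force: [-1.8, -0.2, 0.5]
grip_width: -0.0001
[ 0.44052252 -0.02756286  0.06004185] [ 29.27501139  11.10663022 -32.47891817 117.91897467   7.9228688
  51.82766062 -39.0594776 ] [-1.78737406 -0.16161212  0.47784881]
ball A in tool [-0.00711754  0.02843765 -0.00147172] axis [0.1395805  0.02550873 0.01147456]
```

View pics/w3.png

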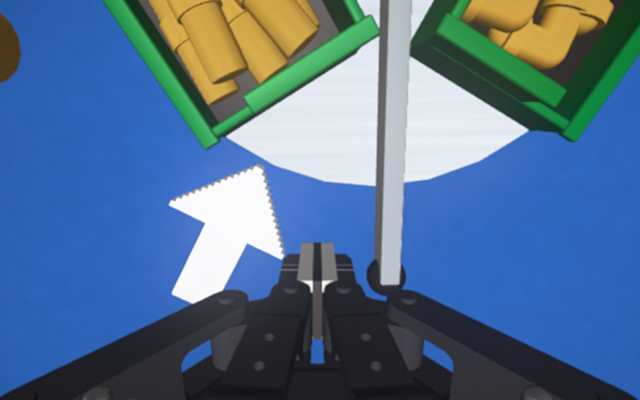

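The tip is free. In tool axes the ball is at +28 mm in y and -7 mm in x. I'll lower to about 53 mm, ease into contact, then follow the arc at about 20°/s, turning with it.

```bash
python3 -m handwheel '[[[-0.1,0.3,0.4,0,0,0,0],[-0.2,0.3,0.3,0,0,0,0],[-0.1,0.3,0,0,0,-1,0],[-0.1,0.35,0,0,0,-1.5,0],[-0.07,0.45,0,0,0,-2,0],[-0.07,0.5,0,0,0,-2,0],[-0.07,0.5,0,0,0,-2,0],[-0.07,0.5,0,0,0,-2,0],[-0.07,0.5,0,0,0,-2,0],[-0.07,0.5,0,0,0,-2,0]]]'
python3 - <<'E'
from h import *
c,s=wcam(); cv2.imwrite("pics/w4.png",c["frame"])
R=np.array(s["tool_rot"]); print("axis in tool",R.T@(np.array([.5355,.078,.05])-s["tool_pos"]),s["wrist_force"],s["q"].round(1) if hasattr(s["q"],'round') else s["q"])
E
```

```text
clock: 4.05
tool_pos: [0.4827, -0.0572, 0.0665]
tool_rot: [[0.281, 0.959, 0.034], [0.96, -0.281, -0.008], [0.002, 0.034, -0.999]]
wrist_force: [-1.5, 0.2, 0.3]
grip_width: -0.0002
axis in tool [0.14456014 0.01210028 0.01718333] [-1.48329885  0.21563133  0.32084646] [ 31.9  15.5 -32.9 112.1  11.   53.3 -22.7]
```

View pics/w4.png

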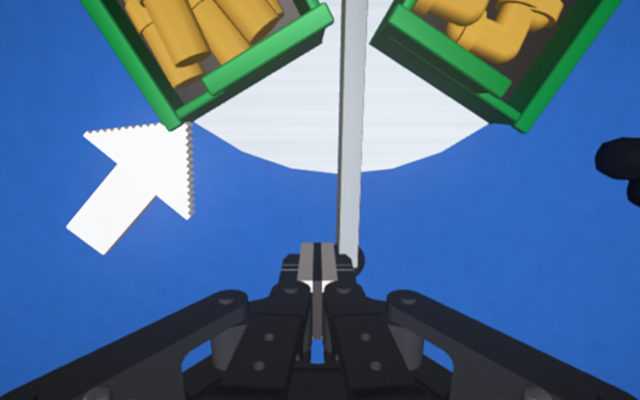

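The ball is at contact, near (355,258), but the tip has drifted up to 66 mm and tilted 2°. I'll correct both before going on.

```bash
python3 -m handwheel '[[[0,-0.15,0.5,2,0,0,0],[0,0,0.6,0,0,0,0],[0,0,0.3,0,0,0,0],[0,0,0,0,0,0,0]]]'
python3 - <<'E'
from h import *
s=read_state()
R=np.array(s["tool_rot"]); print("axis in tool",R.T@(np.array([.5355,.078,.05])-s["tool_pos"]),s["wrist_force"],s["q"])
E
```

```text
clock: 4.5
tool_pos: [0.4928, -0.0604, 0.0625]
tool_rot: [[0.283, 0.959, 0.021], [0.959, -0.283, -0.003], [0.003, 0.021, -1.0]]
wrist_force: [-0.2, 1.9, 8.0]
grip_width: 0.0002
axis in tool [0.1448388  0.00158959 0.01293366] [-0.19986168  1.85162917  7.96575251] [ 31.4238216   17.57590305 -32.41451507 110.20291027  11.73114118
  54.18173862 -22.90996737]
```

```bash
python3 - <<'E'
from h import *
c,s=wcam(); cv2.imwrite("pics/w5.png",c["frame"]);print(s["tool_pos"],s["wrist_force"])
a=read_camera("side")["frame"]; cv2.imwrite("pics/s5.png",cv2.resize(a[180:340,250:450],None,fx=3.75,fy=3.75,interpolation=cv2.INTER_CUBIC))
E
```

```text
[ 0.49277462 -0.06044472  0.06247743] [-0.19986168  1.85162917  7.96575251]
```

View pics/w5.png

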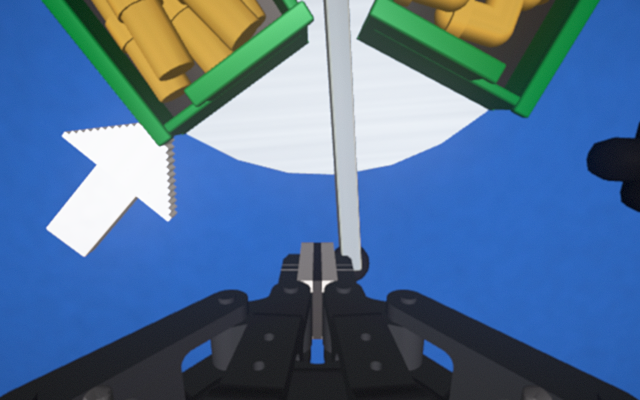

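View pics/s5.png

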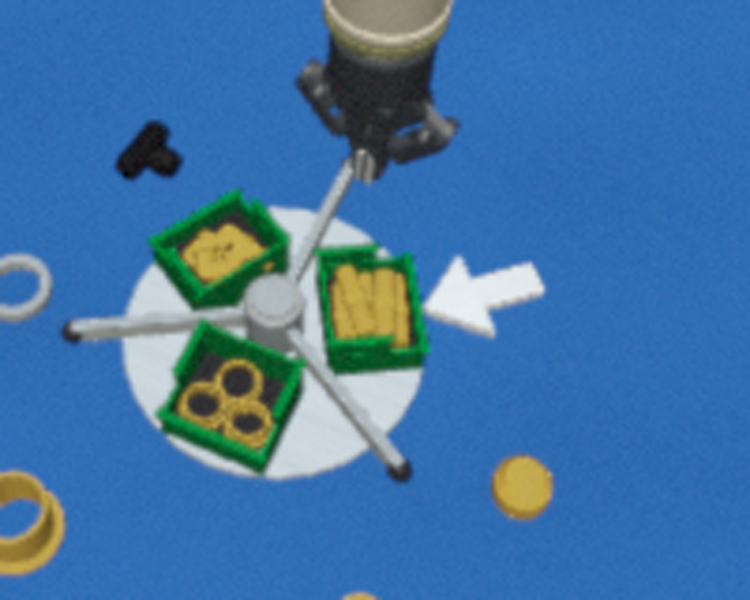

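The spoke has turned about 16° with the tool. The 8 N upward force says a finger shoulder is sitting on top of the spoke. I'll raise, back off, lower clear of the spoke, and then push with the full side of the finger.

```bash
python3 -m handwheel '[[[0,-0.3,-0.6,0,0,0,0],[0,-0.8,0,0,0,0,0],[0,-0.8,0,1.2,0,0,0],[0,0,0,0,0,0,0],[0,0,0.6,0,0,0,0],[0,0,0.8,0,0,0,0],[0,0,0.4,0,0,0,0],[0,0,0,0,0,0,0]]]'
python3 - <<'E'
from h import *
c,s=wcam(); cv2.imwrite("pics/w6.png",c["frame"])
R=np.array(s["tool_rot"]); print("axis in tool",R.T@(np.array([.5355,.078,.05])-s["tool_pos"]),s["wrist_force"],s["q"],s["tool_pos"])
E
```

```text
clock: 5.4
tool_pos: [0.4725, -0.0553, 0.0493]
tool_rot: [[0.284, 0.959, -0.001], [0.959, -0.284, 0.003], [0.002, -0.002, -1.0]]
wrist_force: [0.4, -0.1, 0.6]
grip_width: -0.0001
axis in tool [ 0.14573186  0.0224963  -0.00043557] [ 0.40172044 -0.14071995  0.58838083] [ 31.57360787  17.28241382 -32.58105987 112.63326172  11.32056484
  53.26766111 -23.15282654] [ 0.4725419  -0.05534084  0.04925948]
```

View pics/w6.png

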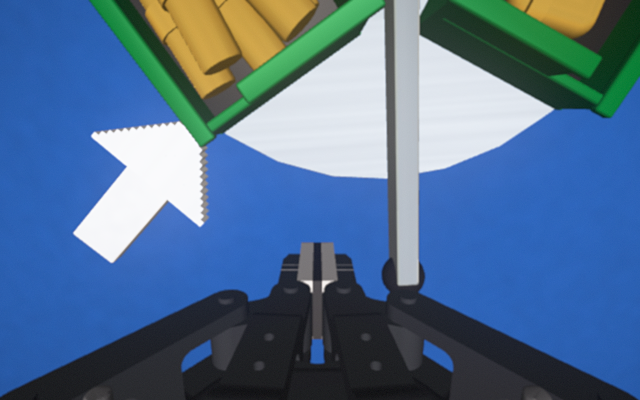

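Now it is level at z 49 mm, clear and reading no force. Pushing along the arc.

```bash
python3 -m handwheel '[[[0,0.3,0,0,0,0,0],[0,0.3,0,0,0,0,0],[-0.07,0.4,0,0,0,-2,0],[-0.07,0.5,0,0,0,-2,0],[-0.07,0.5,0,0,0,-2,0],[-0.07,0.5,0,0,0,-2,0],[-0.07,0.5,0,0,0,-2,0],[-0.07,0.5,0,0,0,-2,0],[-0.07,0.5,0,0,0,-2,0],[-0.07,0.5,0,0,0,-2,0],[-0.07,0.5,0,0,0,-2,0],[-0.07,0.5,0,0,0,-2,0]]]'
cat > st.py <<'E'
from h import *
import sys
c,s=wcam()
if len(sys.argv)>1: cv2.imwrite("pics/%s.png"%sys.argv[1],c["frame"])
R=np.array(s["tool_rot"]); print("axis in tool",(R.T@(np.array([.5355,.078,.05])-s["tool_pos"])).round(4),"F",np.round(s["wrist_force"],1),np.round(s["q"],0),np.round(s["tool_pos"],4))
print("xyaw",np.degrees(np.arctan2(R[1,0],R[0,0])).round(1),"down in tool",(R.T@[0,0,-1]).round(3))
E
python3 st.py w7
```

```text
clock: 6.65
tool_pos: [0.5294, -0.0699, 0.0499]
tool_rot: [[-0.075, 0.997, -0.002], [0.997, 0.075, 0.004], [0.004, -0.002, -1.0]]
wrist_force: [-0.6, 0.9, -0.3]
grip_width: -0.0
axis in tool [0.1471 0.0172 0.0004] F [-0.6  0.9 -0.3] [ 33.  25. -35. 104.  16.  57.  -4.] [ 0.5294 -0.0699  0.0499]
xyaw 94.3 down in tool [-0.004  0.002  1.   ]
```

View pics/w7.png

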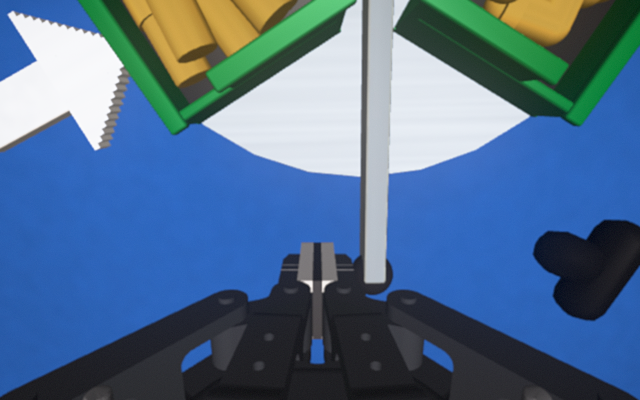

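```bash
python3 -m handwheel '[[[-0.06,0.5,0,0,0,-2,0],[-0.06,0.5,0,0,0,-2,0],[-0.06,0.5,0,0,0,-2,0],[-0.06,0.5,0,0,0,-2,0],[-0.06,0.5,0,0,0,-2,0],[-0.06,0.5,0,0,0,-2,0],[-0.06,0.5,0,0,0,-2,0],[-0.06,0.5,0,0,0,-2,0],[-0.06,0.5,0,0,0,-2,0],[-0.06,0.5,0,0,0,-2,0],[-0.06,0.5,0,0,0,-2,0],[-0.06,0.5,0,0,0,-2,0],[-0.06,0.5,0,0,0,-2,0],[-0.06,0.5,0,0,0,-2,0],[-0.06,0.5,0,0,0,-2,0],[-0.06,0.5,0,0,0,-2,0],[-0.06,0.5,0,0,0,-2,0],[-0.06,0.5,0,0,0,-2,0],[-0.06,0.5,0,0,0,-2,0],[-0.06,0.5,0,0,0,-2,0]]]'
python3 st.py w8
```

```text
clock: 8.7
tool_pos: [0.6306, -0.0389, 0.0497]
tool_rot: [[-0.733, 0.68, -0.004], [0.68, 0.733, 0.004], [0.005, 0.0, -1.0]]
wrist_force: [-0.8, -0.3, 1.1]
grip_width: -0.0
axis in tool [0.1492 0.021  0.0004] F [-0.8 -0.3  1.1] [ 29.  37. -41.  88.  26.  65.  30.] [ 0.6306 -0.0389  0.0497]
xyaw 137.1 down in tool [-0.005 -0.     1.   ]
```

View pics/w8.png

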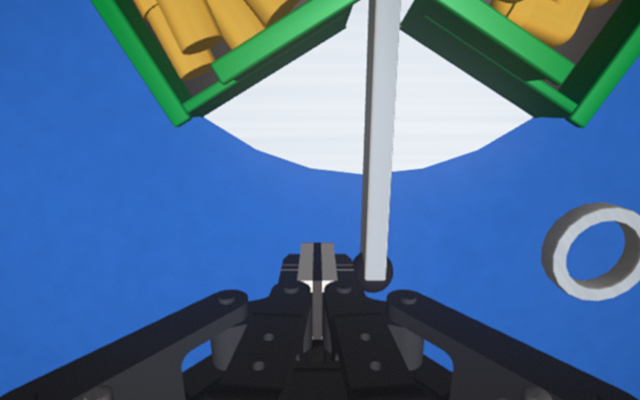

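```bash
python3 -m handwheel '[[[-0.05,0.5,0,0,0,-2,0],[-0.05,0.5,0,0,0,-2,0],[-0.05,0.5,0,0,0,-2,0],[-0.05,0.5,0,0,0,-2,0],[-0.05,0.5,0,0,0,-2,0],[-0.05,0.5,0,0,0,-2,0],[-0.05,0.5,0,0,0,-2,0],[-0.05,0.5,0,0,0,-2,0],[-0.05,0.5,0,0,0,-2,0],[-0.05,0.5,0,0,0,-2,0],[-0.05,0.5,0,0,0,-2,0],[-0.05,0.5,0,0,0,-2,0],[-0.05,0.5,0,0,0,-2,0],[-0.05,0.5,0,0,0,-2,0],[-0.05,0.5,0,0,0,-2,0],[-0.05,0.5,0,0,0,-2,0],[-0.05,0.5,0,0,0,-2,0],[-0.05,0.5,0,0,0,-2,0],[-0.05,0.5,0,0,0,-2,0],[-0.05,0.5,0,0,0,-2,0]]]'
python3 st.py w9
```

```text
clock: 10.75
tool_pos: [0.682, 0.0543, 0.05]
tool_rot: [[-1.0, -0.01, -0.001], [-0.01, 1.0, 0.003], [0.001, 0.003, -1.0]]
wrist_force: [1.1, -1.8, 0.2]
grip_width: -0.0001
axis in tool [0.1462 0.0251 0.0003] F [ 1.1 -1.8  0.2] [ 22.  46. -48.  78.  34.  71.  62.] [0.682  0.0543 0.05  ]
xyaw -179.4 down in tool [-0.001 -0.003  1.   ]
```

View pics/w9.png

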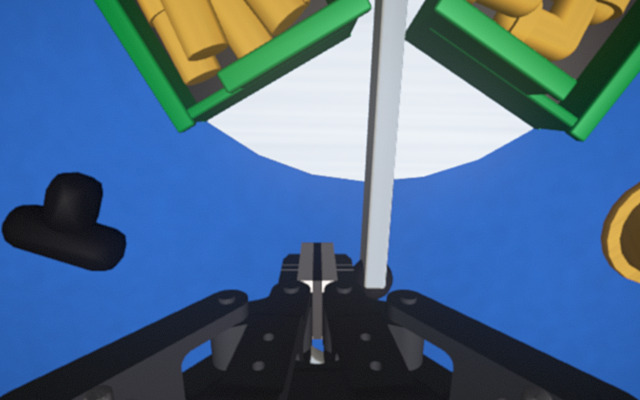

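```bash
python3 -m handwheel '[[[-0.08,0.5,0,0,0,-2,0],[-0.08,0.5,0,0,0,-2,0],[-0.08,0.5,0,0,0,-2,0],[-0.08,0.5,0,0,0,-2,0],[-0.08,0.5,0,0,0,-2,0],[-0.08,0.5,0,0,0,-2,0],[-0.08,0.5,0,0,0,-2,0],[-0.08,0.5,0,0,0,-2,0],[-0.06,0.4,0,0,0,-1.6,0],[-0.05,0.3,0,0,0,-1,0],[0,0,0,0,0,0,0],[0,0,0,0,0,0,0]]]'
python3 st.py w10
python3 - <<'E'
from h import *
a=read_camera("side")["frame"]; cv2.imwrite("pics/side10.png",a);cv2.imwrite("pics/s10.png",cv2.resize(a[205:355,230:430],None,fx=4,fy=4,interpolation=cv2.INTER_CUBIC))
a=read_camera("scene")["frame"]; cv2.imwrite("pics/scene10.png",a);cv2.imwrite("pics/c10.png",cv2.resize(a[130:250,310:470],None,fx=5,fy=5,interpolation=cv2.INTER_CUBIC))
E
```

```text
clock: 12.0
tool_pos: [0.6803, 0.1083, 0.0501]
tool_rot: [[-0.933, -0.36, -0.002], [-0.36, 0.933, 0.004], [0.001, 0.005, -1.0]]
wrist_force: [-0.4, -1.5, 0.1]
grip_width: 0.0
axis in tool [0.146  0.024  0.0003] F [-0.4 -1.5  0.1] [ 19.  48. -52.  77.  37.  72.  77.] [0.6803 0.1083 0.0501]
xyaw -158.9 down in tool [-0.001 -0.005  1.   ]
```

View pics/s10.png

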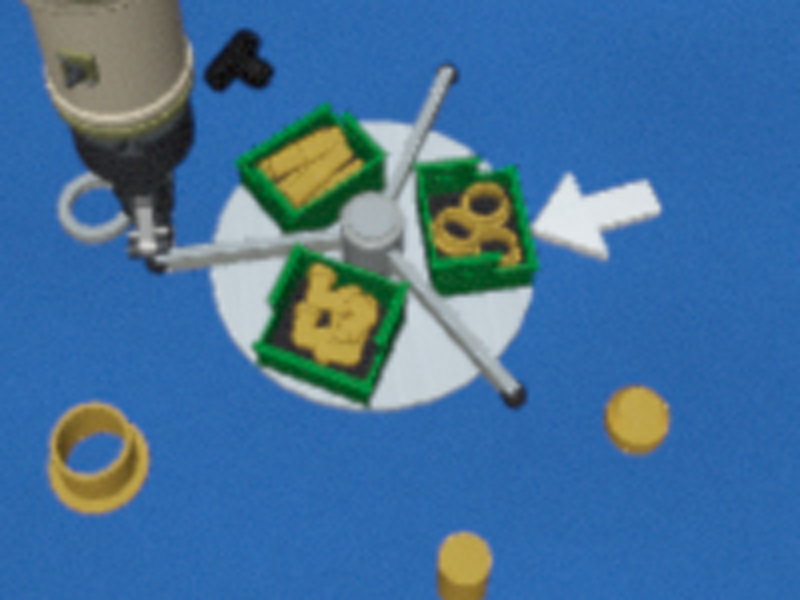

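View pics/c10.png

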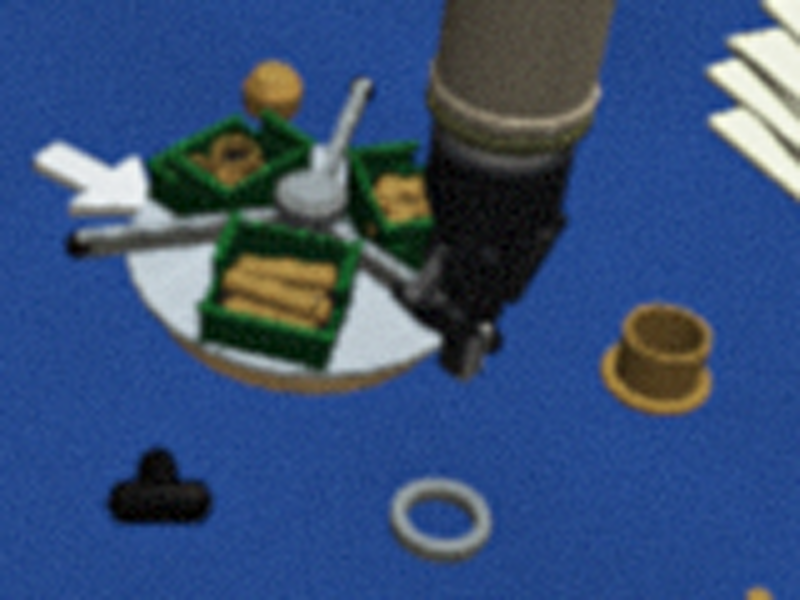

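```bash
python3 - <<'E'
from h import *
ce=np.array([.5353,.0785])
for n,ox,oy,s,L in (("side",230,205,4,[(449,73),(513,394)]),("scene",310,130,5,[(77,243),(366,90)])):
    c=read_camera(n)
    P=[ray(c,ox+(u+.5)/s-.5,oy+(v+.5)/s-.5,.062)[:2] for u,v in L]
    a=[np.degrees(np.arctan2(*(p-ce)[::-1]))%360 for p in P]; print(n,a,[np.hypot(*(p-ce)) for p in P],"mean",np.mean(a)-360,"chord normal",np.degrees(np.arctan2(*(P[1]-P[0])[::-1]))+90)
E
```

```text
side [np.float64(260.1585277589944), np.float64(140.26998587112922)] [np.float64(0.14731532330586075), np.float64(0.14512820976219157)] mean -159.78574318493818 chord normal 199.9663071135841
scene [np.float64(259.5632065473253), np.float64(139.54565606830542)] [np.float64(0.14593132079514912), np.float64(0.1487289679060596)] mean -160.44556869218462 chord normal 199.868392057246
```

```bash
python3 - <<'E'
from h import *
def fit(c,f,box,ce):
    x0,y0,x1,y1=box; m=(f[y0:y1,x0:x1].min(2)>150).astype('uint8')
    n,l,st,cc=cv2.connectedComponentsWithStats(m); i=1+np.argmax(st[1:,4]); v,u=np.nonzero(l==i)
    P=np.array([ray(c,a+x0,b+y0,.01)[:2] for a,b in zip(u,v)])
    # weight pixels by ground area ~ approx constant over the small arrow
    m0=P.mean(0); w,V=np.linalg.eigh(np.cov(P.T)); d=V[:,1]; d=-d if d[0]>0 else d
    t=(P-m0)@d; r=m0-ce
    print(st[i],"len",np.ptp(t),"axis",np.degrees(np.arctan2(d[1],d[0])),"centroid bearing",np.degrees(np.arctan2(r[1],r[0])),np.hypot(*r))
ce=np.array([.5353,.0785])
s=read_camera("side"); fit(s,cv2.imread("pics/side10.png"),(355,240,405,275),ce)
fit(s,cv2.imread("pics/side0.png"),(355,240,405,275),ce)
w=read_camera("wrist"); T=np.eye(4);T[:3,:3]=[[.497239,.867613,.000815],[.867613,-.497238,-.001266],[-.000693,.001336,-.999999]];T[:3,3]=[.435485,-.037253,.228663]
M=T@np.array(w["tool_from_camera"]); w=dict(w,eye=M[:3,3],rotation=M[:3,:3]); fit(w,cv2.imread("pics/w1.png"),(225,120,302,215),ce)
E
```

```text
[  8   9  32  20 345] len 0.09341092011448102 axis -149.10603755851176 centroid bearing -150.7313314804236 0.16593276481657723
[  9   9  31  21 354] len 0.0931820594283119 axis -148.1348287021944 centroid bearing -150.8862149899239 0.16592508323036417
[   8    5   65   85 2956] len 0.09420014844115461 axis -149.8570591040881 centroid bearing -149.9391779873715 0.1635154895473788
```

The arrow bearing is about -150.0° and the collar bin is at about -160.1°, so there are about 10° left. I'll push most of that and then settle.

```bash
python3 -m handwheel '[[[-0.07,0.35,0,0,0,-1.5,0],[-0.07,0.45,0,0,0,-2,0],[-0.07,0.45,0,0,0,-2,0],[-0.06,0.4,0,0,0,-1.5,0],[-0.04,0.2,0,0,0,-0.5,0],[0,0,0,0,0,0,0],[0,0,0,0,0,0,0]]]'
python3 st.py w11
python3 - <<'E'
from h import *
s=read_state(); p=s["tool_pos"]; print("tcp ang",np.degrees(np.arctan2(p[1]-.0785,p[0]-.5353)))
a=read_camera("side")["frame"]; cv2.imwrite("pics/side11.png",a);cv2.imwrite("pics/s11.png",cv2.resize(a[205:355,230:430],None,fx=4,fy=4,interpolation=cv2.INTER_CUBIC))
a=read_camera("scene")["frame"]; cv2.imwrite("pics/scene11.png",a);cv2.imwrite("pics/c11.png",cv2.resize(a[130:250,310:470],None,fx=5,fy=5,interpolation=cv2.INTER_CUBIC))
E
```

```text
clock: 13.05
tool_pos: [0.675, 0.1276, 0.0501]
tool_rot: [[-0.872, -0.49, -0.002], [-0.49, 0.872, 0.003], [0.0, 0.004, -1.0]]
wrist_force: [0.6, -0.1, 0.1]
grip_width: 0.0002
axis in tool [0.1459 0.0251 0.0003] F [ 0.6 -0.1  0.1] [ 19.  48. -53.  78.  39.  73.  83.] [0.675  0.1276 0.0501]
xyaw -150.7 down in tool [-0.    -0.004  1.   ]
tcp ang 19.342807401715575
```

View pics/s11.png

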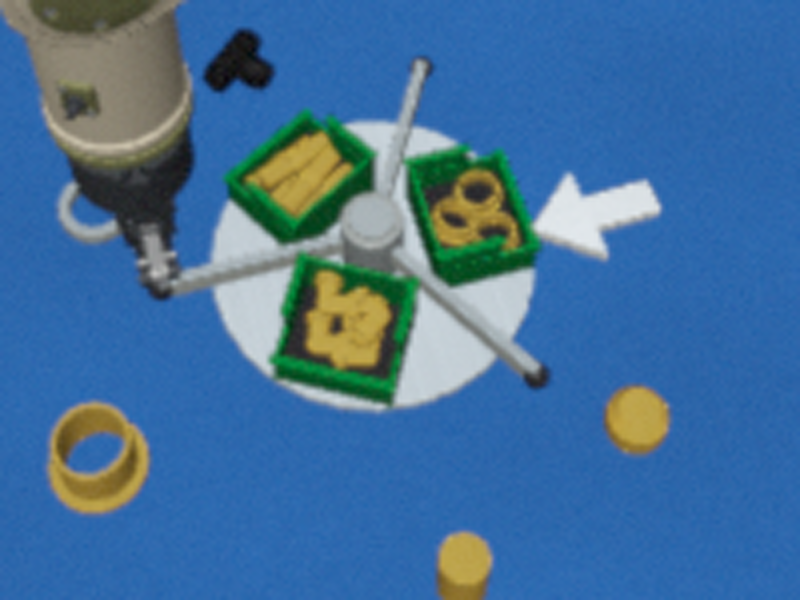

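View pics/c11.png

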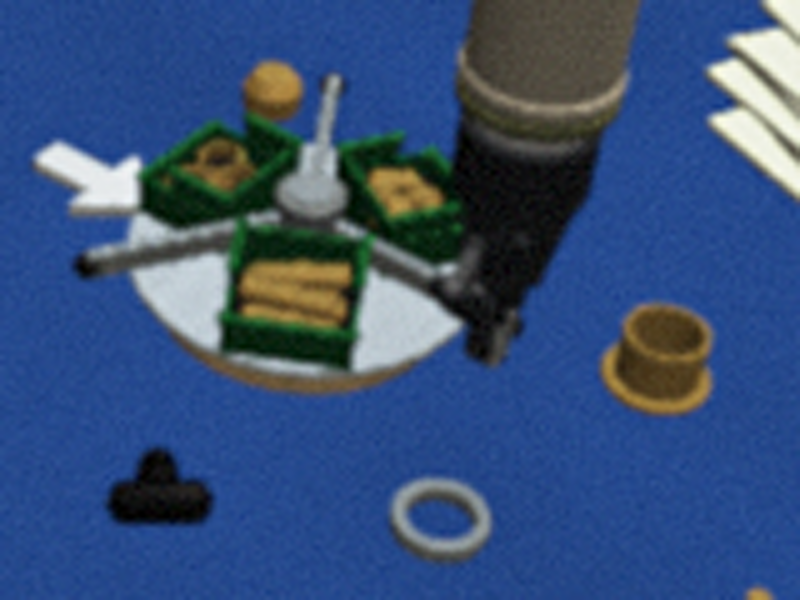

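```bash
python3 - <<'E'
from h import *
ce=np.array([.5353,.0785])
for n,ox,oy,s,L in (("side",230,205,4,[(422,67),(537,375)]),("scene",310,130,5,[(87,264),(331,84)])):
    c=read_camera(n)
    P=[ray(c,ox+(u+.5)/s-.5,oy+(v+.5)/s-.5,.062)[:2] for u,v in L]
    a=[np.degrees(np.arctan2(*(p-ce)[::-1]))%360 for p in P]; print(n,a,[np.hypot(*(p-ce)) for p in P],"mean",np.mean(a)-360,"chord normal",np.degrees(np.arctan2(*(P[1]-P[0])[::-1]))-90)
E
```

```text
side [np.float64(268.1819354913747), np.float64(148.3319832439398)] [np.float64(0.1463587018111123), np.float64(0.1462115335505677)] mean -151.74304063234274 chord normal 28.240269291905676
scene [np.float64(267.7520899646328), np.float64(148.75682880530186)] [np.float64(0.14480632040461497), np.float64(0.14893966256733185)] mean -151.74554061503267 chord normal 28.72939163541308
```

The bin is at about -151.7°, so 1.7° (about 4 mm) remains. One small nudge, then I'll back away and look straight at the arrow.

```bash
python3 -m handwheel '[[[-0.02,0.2,0,0,0,-0.8,0],[-0.02,0.2,0,0,0,-0.8,0],[0,0.05,0,0,0,0,0],[0,0,0,0,0,0,0],[0,0,0,0,0,0,0]]]'
python3 - <<'E'
from h import *
s=read_state(); p=s["tool_pos"]; print("tcp ang",np.degrees(np.arctan2(p[1]-.0785,p[0]-.5353)),p,s["wrist_force"])
E
```

```text
clock: 13.8
tool_pos: [0.6735, 0.1315, 0.0502]
tool_rot: [[-0.857, -0.515, -0.002], [-0.515, 0.857, 0.003], [-0.0, 0.004, -1.0]]
wrist_force: [0.9, -1.5, -0.1]
grip_width: 0.0002
tcp ang 20.96789779281553 [0.67348073 0.1314538  0.05023416] [ 0.87620066 -1.50737592 -0.09507039]
```

```bash
python3 -m handwheel '[[[0,-0.5,0,0,0,0,0],[0,-1,0,0,0,0,0],[0,-0.8,0,0,0,0,0],[0,0,0,0,0,0,0],[0,0,-2,0,0,0,0],[0,0,-4,0,0,0,0],[0,0,-4,0,0,0,0],[0,0,-4,0,0,0,0],[0,0,-4,0,0,0,0],[0,0,0,0,0,0,0]]]'
python3 st.py w12
python3 - <<'E'
from h import *
a=read_camera("side")["frame"]; cv2.imwrite("pics/side12.png",a);cv2.imwrite("pics/s12.png",cv2.resize(a[205:355,230:430],None,fx=4,fy=4,interpolation=cv2.INTER_CUBIC))
E
```

```text
clock: 14.8
tool_pos: [0.686, 0.107, 0.2341]
tool_rot: [[-0.858, -0.513, -0.008], [-0.513, 0.858, 0.005], [0.004, 0.008, -1.0]]
wrist_force: [0.5, -0.1, -0.1]
grip_width: -0.0002
axis in tool [0.1433 0.0508 0.1851] F [ 0.5 -0.1 -0.1] [ 19.  42. -57.  63.  34.  91.  91.] [0.686  0.107  0.2341]
xyaw -149.1 down in tool [-0.004 -0.008  1.   ]
```

View pics/w12.png

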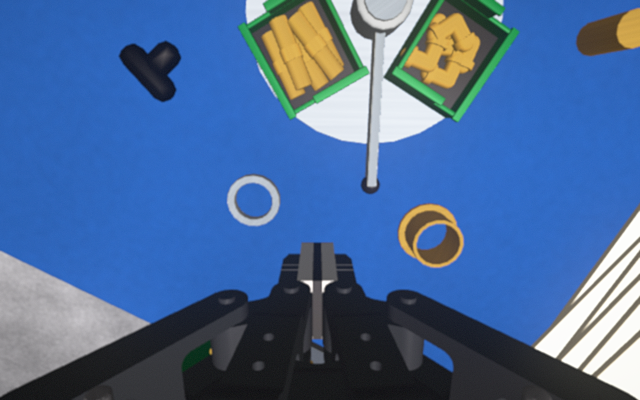

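View pics/s12.png

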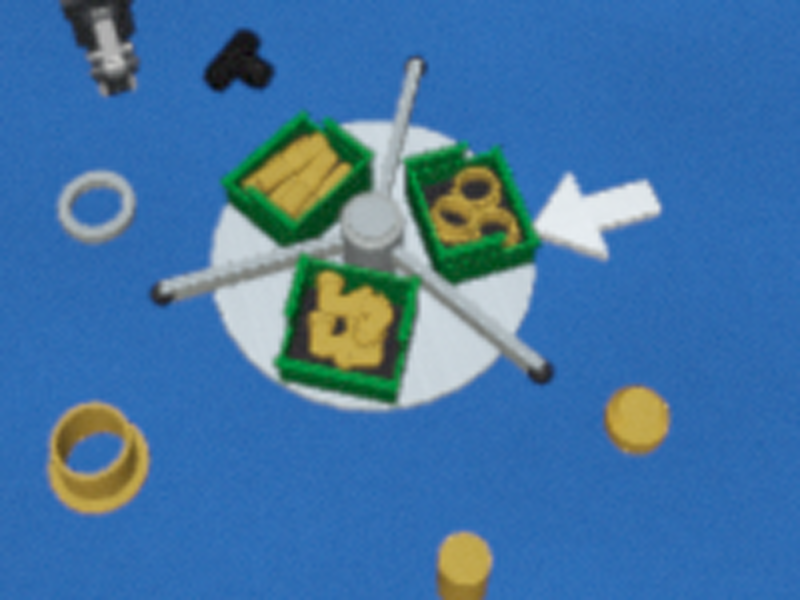

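```bash
python3 -m handwheel '[[[3,0,0,0,0,0,0],[4.5,0,0,0,0,0,0],[4.5,0,0,0,0,0,0],[4.5,0,0,0,0,0,0],[4.5,0,0,0,0,0,0],[3,0,0,0,0,0,0],[0,0,0,0,0,0,0],[0,0,0,0,0,0,0]]]'
python3 st.py w13
python3 - <<'E'
from h import *
ce=np.array([.5353,.0785])
c=read_camera("side")
P=np.array([ray(c,230+(u+.5)/4-.5,205+(v+.5)/4-.5,.062)[:2] for u,v in [(161,292),(415,65),(541,371)]])
a=np.degrees(np.arctan2(*(P-ce).T[::-1])); print(a, "bin:",a[0]-180,a[1]-60,a[2]+60-360, circ(P))
E
```

```text
clock: 15.7
tool_pos: [0.4642, -0.0253, 0.2151]
tool_rot: [[-0.862, -0.505, -0.039], [-0.505, 0.863, 0.003], [0.032, 0.023, -0.999]]
wrist_force: [0.1, 0.2, 0.2]
grip_width: 0.0
axis in tool [-0.119   0.0495  0.1625] F [0.1 0.2 0.2] [ 62.  15. -72. 100.  14.  78. 107.] [ 0.4642 -0.0253  0.2151]
xyaw -149.6 down in tool [-0.032 -0.023  0.999]
[ 29.58544782 -89.69341444 149.84389045] bin: -150.41455217789328 -149.69341444448764 -150.15610954744977 (array([0.53568093, 0.07827651]), np.float64(0.14675917900503993))
```

View pics/w13.png

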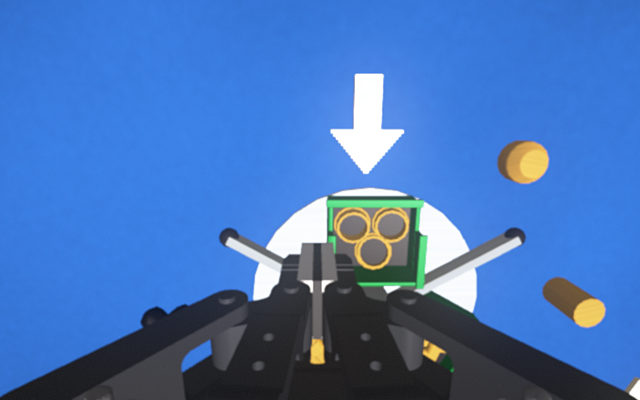

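The collar bin faces the arrow. The balls are at (228,238) and (515,237), and the arrow point is at (366,173). Measuring all of them in this one picture:

```bash
python3 - <<'E'
from h import *
c,s=wcam(); f=c["frame"]
g=f[:, :, :].max(2)
def ball(u,v):
    r=14; w=(g[v-r:v+r+1,u-r:u+r+1]<55).astype('uint8'); n,l,st,ce=cv2.connectedComponentsWithStats(w); i=1+np.argmax(st[1:,4]); print(st[i]); return ce[i]+[u-r,v-r]
b=[ball(228,238),ball(515,237)]; print(b)
P=[ray(c,*q,.062)[:2] for q in b]; d=P[1]-P[0]; print("chord",np.hypot(*d),"exp .2529; bin bearing",np.degrees(np.arctan2(d[1],d[0]))%180+ -90, P)
x0,y0,x1,y1=325,65,410,178
m=(f[y0:y1,x0:x1].min(2)>150).astype('uint8'); n,l,st,cc=cv2.connectedComponentsWithStats(m); i=1+np.argmax(st[1:,4]); v,u=np.nonzero(l==i)
Q=np.array([ray(c,a+x0,bb+y0,.01)[:2] for a,bb in zip(u,v)]); w,V=np.linalg.eigh(np.cov(Q.T)); e=V[:,1]; e=-e if e[0]>0 else e
print(st[i],"arrow axis",np.degrees(np.arctan2(e[1],e[0])),"len",np.ptp((Q-Q.mean(0))@e))
m=(P[0]+P[1])/2; k=Q.mean(0)-m; print("chord mid->arrow centroid bearing",np.degrees(np.arctan2(k[1],k[0])),"dist",np.hypot(*k))
E
```

```text
Traceback (most recent call last):
ValueError: attempt to get argmax of an empty sequence
```

```bash
python3 st.py w14
```

```text
axis in tool [-0.1168  0.0477  0.1634] F [ 0.5  0.7 -0.6] [ 62.  16. -72. 100.  14.  78. 107.] [ 0.4654 -0.0233  0.2157]
xyaw -149.4 down in tool [-0.03  -0.024  0.999]
```

View pics/w14.png

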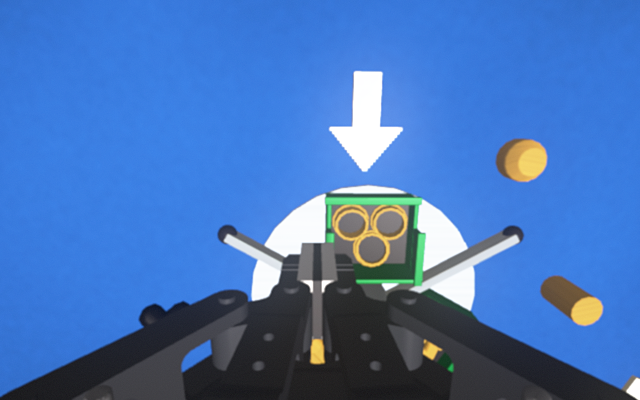

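The view is nearly unchanged: balls at (227,234) and (513,234), arrow point at (365,171). The dark threshold was too strict, so I'll measure with the arm now settled.

```bash
python3 - <<'E'
from h import *
c,s=wcam(); f=c["frame"]; g=f.max(2)
def ball(u,v):
    r=13; w=(g[v-r:v+r+1,u-r:u+r+1]<110).astype('uint8'); n,l,st,ce=cv2.connectedComponentsWithStats(w); i=1+np.argmax(st[1:,4]); print(st[i]); return np.array([st[i,0]+(st[i,2]-1)/2,st[i,1]+(st[i,3]-1)/2])+[u-r,v-r]
b=[ball(227,234),ball(513,234)]; print(b)
P=[ray(c,*q,.062)[:2] for q in b]; d=P[1]-P[0]; print("chord",np.hypot(*d),"exp .2529; bin bearing",np.degrees(np.arctan2(d[1],d[0]))-270, P)
x0,y0,x1,y1=325,62,410,177
m=(f[y0:y1,x0:x1].min(2)>150).astype('uint8'); n,l,st,cc=cv2.connectedComponentsWithStats(m); i=1+np.argmax(st[1:,4]); v,u=np.nonzero(l==i)
Q=np.array([ray(c,a+x0,bb+y0,.01)[:2] for a,bb in zip(u,v)]); w,V=np.linalg.eigh(np.cov(Q.T)); e=V[:,1]; e=-e if e[0]>0 else e
print(st[i],"arrow axis",np.degrees(np.arctan2(e[1],e[0])),"len",np.ptp((Q-Q.mean(0))@e))
m=(P[0]+P[1])/2; k=Q.mean(0)-m; print("chord mid->arrow bearing",np.degrees(np.arctan2(k[1],k[0])),np.hypot(*k))
ax=np.array([.5354,.0783]);k=Q.mean(0)-ax; print("axis->arrow bearing",np.degrees(np.arctan2(k[1],k[0])),[np.degrees(np.arctan2(*(p-ax)[::-1])) for p in P])
print(s["dq"],s["wrist_force"],s["clock"])
E
```

```text
[  4   4  23  16 189]
[  0   5  22  14 183]
[array([229. , 232.5]), array([510.5, 232.5])]
chord 0.24909480129682277 exp .2529; bin bearing -149.84574441161223 [array([ 0.53366809, -0.06781387]), array([0.40854036, 0.14757246])]
[   4    8   74  101 3481] arrow axis -149.6095021013145 len 0.09381463247751082
chord mid->arrow bearing -149.49894328456563 0.09440426220257372
axis->arrow bearing -149.3397354778652 [np.float64(-90.67910281405497), np.float64(151.3629895143828)]
[-0.55371191 -0.02763161 -0.28368451 -0.35712109 -0.12523231 -0.06170533
  0.19166478] [-0.29339371  0.11421345  0.4681076 ] 15.9
```

In this one picture the bin bears -149.85° and the arrow -149.6°. The ring, tee, cap, flange and coupling match their first side-view positions. The robot is touching nothing, so I'll hand in after a short rest.

```bash
python3 -m handwheel '[[[0,0,-1,0,0,0,0],[0,0,0,0,0,0,0],[0,0,0,0,0,0,0]]]'
python3 - <<'E'
from bench import *
print(sign_off())
E
```

```text
clock: 16.25
tool_pos: [0.4674, -0.0198, 0.2271]
tool_rot: [[-0.857, -0.514, -0.037], [-0.515, 0.857, 0.008], [0.027, 0.026, -0.999]]
wrist_force: [-1.0, -0.1, -0.4]
grip_width: -0.0002
the job is handed in; nothing more can be done
None
```

The bin of collars now sits at the white arrow, and I handed the job in at 16.25 s with the robot clear above and touching nothing. I pushed the end of spoke A (opposite the collar bin) with the shut fingertips, turning the table about 150° anticlockwise at roughly 20°/s, then backed away and lifted.

**Last checks:**
- **Alignment:** in the last wrist picture the bin bears -149.85° and the arrow -149.6°. The side camera puts the bin at -149.7° to -150.4°, and other estimates of the arrow ranged from -148.1° to -150.9°. I take it to be within about 1° of square.
- **Chord:** the distance between the two visible spoke balls measured 249 mm against 253 mm expected, so that wrist measurement is slightly off.
- **Loose things:** the ring, tee, end cap, flange and coupling are where they were in the first side view. I did not check the carton and spray can at the end, but the arm stayed well above them.

**One fault on the way:** early in the push the tip drifted up, and while I was lowering it a finger pressed down on the spoke with about 8 N. I raised it, backed off, lowered it clear and went on. It only pressed downward, so it did not lift the turntable.

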